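# Select the blue speed on the culture shaker

### The arm

A 7-joint arm with a two-finger parallel gripper is mounted at the origin on the work surface. World frame = base frame: x ahead of the robot, y to its left, z up, the work surface at z = 0. Lengths are in m, angles in degrees, forces in N, time in s.
With the tool pointing down it reaches from about 0.425 to 0.875 m from the base axis. Payload 4.7 kg.
Tool frame: the origin (TCP) lies midway between the tips of the shut fingers; the grasp point (between the pads) lies 19 mm behind it; z points along the fingers, y is the direction in which the jaws open and shut (so a half turn about z gives the same grasp; the last joint's range is limited). The gripper opens to 87 mm and grips with 3 to 60 N. Pads are 19 mm wide; open, the fingers measure 117 mm over their backs; the gripper's body (75 mm by 190 mm) begins 51 mm behind the grasp point.
Start: joints at [-74.421, 18.392, -4.016, 83.108, 1.295, 78.541, -3.26], TCP at [0.166, 0.629, 0.184] pointing down, gripper open.
Joint ranges: [-163.93, 163.93], [-17.29, 119.83], [-79.2, 71.16], [3.27, 140.29], [-89.18, 269.18], [5.43, 117.66], [-154.24, 154.24]. Speed limits (degrees/s): [147.25, 147.25, 180, 180, 180, 180, 180].

### API

Orientations are given as [roll, pitch, yaw] about the fixed x, y, z axes, in that order (R = Rz(yaw) Ry(pitch) Rx(roll)).
In Python, from cell import env gives the robot as it stands. The module is installed in compiled form; this text tells all that it offers.
- The arm moves only by the tool servo_tool, never from a script. Its argument "plan" is a list of rows, each a list of 3 entries, a list of its own where there are three numbers: the opening, from 0 (shut) to 1 (fully open), then the shift along the tool's x, y, z in cm, then the turn, a rotation vector about the tool's x, y, z in degrees. A call has 1 to 20 rows; each row shifts and turns the pose as measured when the row begins, along the tool's axes as they then stand; what a row does not reach is not made up. A row lasts 1/12 s, in which the tool goes at most 41.7 mm and 7.16 degrees, less where a joint would pass 70% of its speed; a pose out of reach is approached as far as the arm can. A call is refused whole if a number of a shift passes 4.17 or a number of a turn 7.16, either way. A call with a gripper value outside its range is refused whole. The fingers move at their own pace and stop on an object; "force" is the grip in N (left out, the last holds). Time passes only in rows, so rows that do not move let the fingers close. It gives the time, the measured TCP pose, the force and the opening at its end, in the units of the state.
- env.get_obs(): the state, without advancing time (a new reading comes with each control period).
- env.read_camera(name): name is "scene" or "top" or "wrist"; returns a dict with "image" (384x512x3 uint8, blue, green, red), "fx", "fy", "cx", "cy" (pixels), "k1" (the pictures are not rectified: a ray, as slopes to the right and down, at radius r is drawn at 1 + k1 r^2 times it, then the intrinsics apply), "rvec" (rotation vector, rad) and "tvec" (3), from world to camera coordinates, as OpenCV has them; the wrist camera has in their place "T_tool_cam" (4x4, takes a point from camera to tool coordinates, whose origin is the TCP and whose axes are the flange's). Camera axes: x right, y down, z forward; pixel columns grow to the right and rows downward; lengths in m; the calibration is good to about 2 mm. A picture is of the moment at which its call begins: read the wrist's pose just before it. There is no depth.
- env.sign_off(): hands the job in, once; it reports no verdict.
The state is a dict: "time_s": time; "qpos": joint angles; "joint_velocities": joint speeds; "effort": joint torques, N m; "tool_pos": TCP position; "tool_rot": TCP orientation; "force": force on the tool from outside, world axes, zero at the start; "wrist_torque": the same for the moment, N m; "grip_width": finger opening in m.
Only numpy, scipy, OpenCV 4.12 (cv2) and the standard library are available. Lean on these libraries where they do the work, as an engineer would, in place of code of your own. Each camera call takes 0.05 s, during which the arm holds its last target. There are 200 camera calls.

### The job

Push the shaker's black-knobbed selector lever with your fingertips out of the stop slot, along the neutral channel and fully home into the slot flanked by the blue markers, without letting it go into any other coloured slot. Push gently and do not grip the lever; leave the jars and the tube rack where they stand.

Things in the scene. Friction and masses are not known exactly. Their poses are not given: they have to be found in the camera images.
- machine: Culture-jar shaker, fixed on the bench: white drive housing 220 x 280 mm (x by y), 120 mm high, with an aluminium gate plate on top and a low platform of capped jars beyond (its x 115 to 355 mm, y +-150, tops at 155 mm). Origin: on the bench right below the middle of the gate; z up, x towards the platform, y to the left when looking along x.
- lever: Selector lever: steel stem 12 mm thick with a black knob. It tilts both ways about a pivot 15 mm above the machine's origin (this body's origin; its z runs up the stem), only where the gate is cut. 2 to 4 N at the knob moves it; no springs, it stays where left and cannot be lifted. At the start it stands in the stop slot, 18 to 31 mm from the channel's centre line.
- knob (a point): Centre of the lever's black knob (40 mm in diameter here, 46 mm tall, top 19 mm above this point along the stem). 185 mm from the pivot: 200 mm above the bench when upright, 183 mm fully home in a coloured slot; it moves about 1.6 times as far as the stem at the plate.
- stem (a point): Point on the stem's axis 116 mm from the pivot; it lies level with the plate top when the lever is home in a coloured slot (some 10 mm above it when upright).
- jar_a: Loose glass culture jar with white cap, 66 mm in diameter, 85 mm high, standing on the bench left of the machine. Origin: centre of its underside. To be left alone.
- jar_b: Loose jar like the other, on the bench right of the machine. Origin: centre of its underside. To be left alone.
- tube_rack: Loose orange tube rack 110 x 70 x 44 mm on the bench right of the machine. Origin: centre of its underside. To be left alone.
- marker_blue: The two blue marker bars (each 34 x 12 x 2 mm along x, y, z), flat on the gate plate, one on either side of a slot's closed end; nothing solid. Origin: midway between them, where the stem's axis crosses the plate top when home in that slot. Which of the four coloured slots it marks varies.
- marker_orange: The two orange marker bars (each 34 x 12 x 2 mm along x, y, z), flat on the gate plate, one on either side of a slot's closed end; nothing solid. Origin: midway between them, where the stem's axis crosses the plate top when home in that slot. Which of the four coloured slots it marks varies.
- marker_yellow: The two yellow marker bars (each 34 x 12 x 2 mm along x, y, z), flat on the gate plate, one on either side of a slot's closed end; nothing solid. Origin: midway between them, where the stem's axis crosses the plate top when home in that slot. Which of the four coloured slots it marks varies.
- marker_green: The two green marker bars (each 34 x 12 x 2 mm along x, y, z), flat on the gate plate, one on either side of a slot's closed end; nothing solid. Origin: midway between them, where the stem's axis crosses the plate top when home in that slot. Which of the four coloured slots it marks varies.
- gate (a point): Middle of the neutral channel, on the plate top; axes as the machine's. The gate is cut 18 mm wide through the 3 mm plate, its mouths chamfered 5 mm. For the stem's centre: the channel runs along y from -38 to +38 mm; at both its ends a slot leads to x = +30 and another to x = -30 (four coloured slots); at y = 0 the unmarked stop slot leads only to x = -30, with solid plate opposite.
- stop_end (a point): Closed end of the unmarked stop slot, on the plate top (stem centre when home there).

How it is judged (in metres and radians):
At the end, for the whole second after the job is handed in: The lever is home in the blue slot: its stem, at the plate, within 7 mm of that slot's end, and at rest (horizontal distance between stem and marker_blue below 0.007 m and angular speed of lever below 0.1 rad/s); the robot touches nothing.
It fails at once if the lever enters the orange slot (stem less than 15 mm from that slot's end) (horizontal distance between stem and marker_orange below 0.015 m).
It fails at once if the lever enters the yellow slot (stem less than 15 mm from that slot's end) (horizontal distance between stem and marker_yellow below 0.015 m).
It fails at once if the lever enters the green slot (stem less than 15 mm from that slot's end) (horizontal distance between stem and marker_green below 0.015 m).
It fails at once if the lever is gripped or forced: more than 36 N between fingers and lever (contact force between the fingers and lever above 36 N).
It fails at once if a jar or the tube rack is moved by more than 15 mm or tipped (distance of any of jar_a, jar_b, tube_rack from where it was at the start of the episode above 0.015 m or angle between any of jar_a, jar_b, tube_rack's own z axis and vertical above 0.3 rad).
It also fails if it takes over 48 s, if anything falls off the work surface, if the arm or the gripper's body presses on something with over 40 N, if the wrist force passes 120 N, or if a joint passes its speed limit or range.

## Working session

There is one attempt and no reset: what is moved stays moved. The work goes in short steps, Python scripts to look and compute and a tool call to move; the robot and the scene stay as the last step left them, time stands still between calls to the robot, and variables do not carry over. Pictures are saved under pics/ and viewed, about 8 in all and at most 12, crops included, and the job is handed in when it is done.

Besides the shell and the picture viewer there is one more tool, called after "Call:" as a command line: name --argument value ..., lists and objects as JSON in quotes. servo_tool: Moves the arm, as the interface text tells. Its arguments: {"type":"object","properties":{"plan":{"type":"array"},"force":{"type":"number"}},"required":["plan"]}

```bash
mkdir -p pics
cat > h.py <<'E'
import numpy as np,cv2
from cell import env
def cam(n,f):
    c=env.read_camera(n); cv2.imwrite('pics/'+f,c['image']); return c
def ray(c,u,v,z):
    "world point at height z seen at pixel u,v"
    x=np.array([(u-c['cx'])/c['fx'],(v-c['cy'])/c['fy']]); s=x.copy()
    for _ in range(20): s=x/(1+c['k1']*(s@s))
    R=cv2.Rodrigues(np.array(c['rvec'],float))[0]; t=np.array(c['tvec'],float).ravel()
    o=-R.T@t; d=R.T@np.array([*s,1]); return o+d*(z-o[2])/d[2]
E
python3 - <<'E'
from h import *
a=cam('scene','s.png');b=cam('top','t.png')
for c in(a,b): print({k:np.round(v,3).tolist() for k,v in c.items() if k!='image'})
print(env.get_obs())
E
```

```text
{'fx': 388.257, 'fy': 388.257, 'cx': 252.582, 'cy': 192.829, 'k1': -0.048, 'rvec': [2.376, 0.847, -0.294], 'tvec': [-0.464, -0.204, 1.335]}
{'fx': 377.355, 'fy': 377.355, 'cx': 255.457, 'cy': 192.265, 'k1': -0.009, 'rvec': [2.121, -2.114, 0.152], 'tvec': [0.027, 0.63, 0.82]}
{'time_s': 0.1, 'qpos': array([-74.42109752,  18.4377731 ,  -4.01523416,  83.16895324,
         1.29349891,  78.54090941,  -3.25938652]), 'joint_velocities': array([ 0.07140752, -0.09002567, -0.04002515, -0.22144289,  0.01535129,
        0.04913398,  0.09879302]), 'effort': array([ 1.94639892e-04, -4.92567658e+01, -4.05729879e-01, -3.13400817e+01,
       -6.41793455e-02,  3.94086423e-02,  6.05990590e-05]), 'tool_pos': array([0.1656201 , 0.62795076, 0.18282822]), 'tool_rot': array([-1.79897513e+02,  4.10181378e-03,  1.65230751e+02]), 'force': array([0.72489737, 0.82139322, 0.0516994 ]), 'wrist_torque': array([ 0.02353282, -0.00184821, -0.08263646]), 'grip_width': 0.08674848401771917}
```

View pics/t.png

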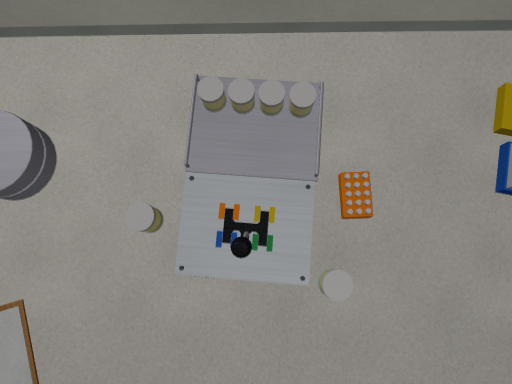

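View pics/s.png

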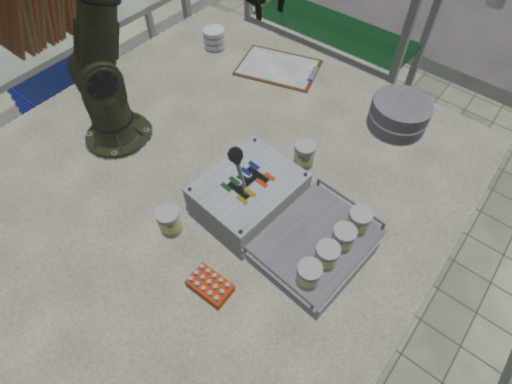

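The top picture shows the black gate around (246,229), with the knob at (241,247) in the stop slot. The blue bars are at (219,239) and (235,238), which is the −x/+y slot. Orange is +x/+y, yellow +x/−y and green −x/−y. So the pushes are +x, +y, then −x. The loose jars are at (143,217) and (337,285), and the rack at (356,195).

```bash
cat > m.py <<'E'
from h import *
c=env.read_camera('top'); im=c['image']; hsv=cv2.cvtColor(im,cv2.COLOR_BGR2HSV)
roi=np.zeros(im.shape[:2],np.uint8); roi[198:256,205:285]=255
nom={'blue':(-.03,.038),'orange':(.03,.038),'yellow':(.03,-.038),'green':(-.03,-.038)}
rng={'blue':(105,125),'orange':(5,15),'yellow':(20,32),'green':(50,85)}
P=[];Q=[]
for k,(l,h) in rng.items():
    m=cv2.inRange(hsv,(l,120,60),(h,255,255))&roi
    n,lab,st,ce=cv2.connectedComponentsWithStats(m)
    for i in range(1,n):
        if st[i,4]>25: print(k,st[i],ce[i].round(1),ray(c,*ce[i],.121).round(4))
for s in [(192,178),(308,186),(303,278),(181,268)]: print('screw',ray(c,*s,.121).round(4))
m=cv2.inRange(hsv,(0,0,0),(180,255,45)); m[:, :225]=0;m[:,258:]=0;m[:236]=0;m[262:]=0
v,u=np.nonzero(m); print('knob px',u.min(),u.max(),v.min(),v.max(),ray(c,(u.min()+u.max())/2,(v.min()+v.max())/2,.198))
for n,s in dict(ja=(143,217),jb=(337,285)).items(): print(n,ray(c,*s,.085))
print('rack',ray(c,356,195,.044))
E
python3 m.py
```

```text
blue [216 231   7  16  87] [218.7 238.6] [0.5198 0.1044 0.121 ]
blue [231 231   6  13  49] [233.  236.3] [0.5247 0.0743 0.121 ]
orange [219 203   6  16  84] [221.5 210.5] [0.5792 0.0996 0.121 ]
orange [232 204   8  16  91] [235.8 211.5] [0.5772 0.0692 0.121 ]
yellow [254 206   7  16  88] [257.1 213.1] [0.5739 0.0237 0.121 ]
yellow [268 207   7  16  86] [271.5 214.4] [ 0.5711 -0.0069  0.121 ]
green [252 234   6  16  82] [254.6 241.4] [0.5142 0.0288 0.121 ]
green [267 235   6  16  81] [269.3 242.6] [ 0.5119 -0.0021  0.121 ]
screw [0.6501 0.1654 0.121 ]
screw [ 0.6325 -0.0849  0.121 ]
screw [ 0.44   -0.0713  0.121 ]
screw [0.4585 0.1817 0.121 ]
knob px 225 251 236 256 [0.50209851 0.05757817 0.198     ]
ja [0.56873848 0.27980001 0.085     ]
jb [ 0.42409759 -0.14683236  0.085     ]
rack [ 0.62592774 -0.20454885  0.044     ]
```

Gate centre is at (0.546, 0.049) with yaw about −4.5°. The marker spacings come out at 76 × 60 mm, which matches the drawing. I'll lift, turn so that tool x = −gate x and tool y = gate y, and travel to the −x side of the knob.

Call:
servo_tool --plan '[[0,[0,0,-3],[0,0,-5.2]],[0,[0,0,-3],[0,0,-5.2]],[0,[-2.4,-2.8,0],[0,0,0]],[0,[-2.4,-2.8,0],[0,0,0]],[0,[-2.4,-2.8,0],[0,0,0]],[0,[-2.4,-2.8,0],[0,0,0]],[0,[-2.4,-2.8,0],[0,0,0]],[0,[-2.4,-2.8,0],[0,0,0]],[0,[-2.4,-2.8,0],[0,0,0]],[0,[-2.4,-2.8,0],[0,0,0]],[0,[-2.4,-2.8,0],[0,0,0]],[0,[-1.4,-3.3,0],[0,0,0]],[0,[-1.4,-3.3,0],[0,0,0]],[0,[-1.4,-3.3,0],[0,0,0]],[0,[-1.4,-3.3,0],[0,0,0]],[0,[-1.4,-3.3,0],[0,0,0]],[0,[-1.4,-3.3,0],[0,0,0]]]' --force 10

```text
time_s: 1.57
tool_pos: [0.4409, 0.1445, 0.2389]
tool_rot: [-179.6, -0.5, 177.2]
force: [1.0, 0.9, 0.0]
grip_width: 0.0004
```

Call:
servo_tool --plan '[[0,[-0.4,-3,0],[0,0,1.7]],[0,[-0.4,-3,0],[0,0,0]],[0,[-0.4,-2.5,0],[0,0,0]],[0,[0,0,0],[0,0,0]],[0,[0,0,1.5],[0,0,0]],[0,[0,0,1.5],[0,0,0]],[0,[0,0,1.5],[0,0,0]],[0,[0,0,1.0],[0,0,0]],[0,[0,0,0],[0,0,0]]]'

```text
time_s: 2.32
tool_pos: [0.4482, 0.0425, 0.1826]
tool_rot: [-179.7, -0.3, 174.3]
force: [-0.9, 0.4, -0.0]
grip_width: 0.0003
```

Run:
```python
from h import *
c=env.read_camera('top');cv2.imwrite('pics/t2.png',cv2.resize(c['image'][150:310,150:350],None,fx=3.5,fy=3.5,interpolation=cv2.INTER_CUBIC))
d=cam('wrist','w2.png'); print(np.round(d['T_tool_cam'],3).tolist())
o=env.get_obs();print(o['tool_pos'],o['tool_rot'],o['force'])
```

```text
[[0.0, -0.96, -0.281, 0.077], [1.0, 0.0, 0.0, 0.0], [-0.0, -0.281, 0.96, -0.2], [0.0, 0.0, 0.0, 1.0]]
[0.44932437 0.04279137 0.18439639] [-1.79749494e+02 -1.52323496e-01  1.74285650e+02] [-0.33884844 -0.36517609 -0.25483065]
```

View pics/t2.png

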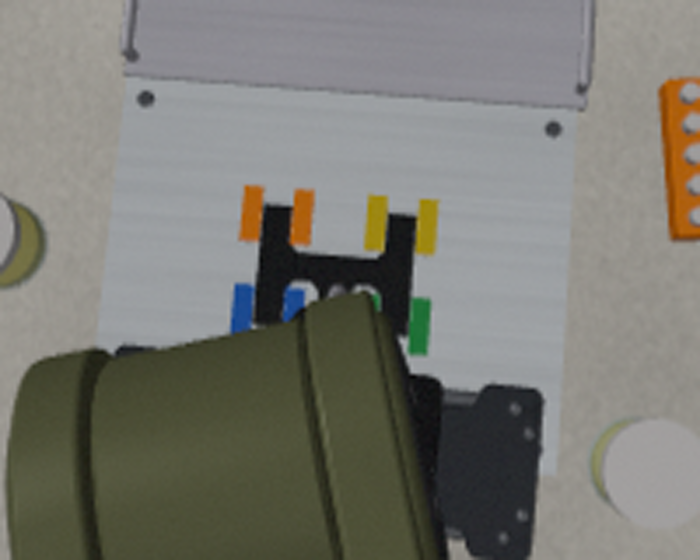

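The wrist and arm hide the lever in the top view; the gate is at (335,270) in the crop. I'll check the wrist picture taken at the same time.

View pics/w2.png

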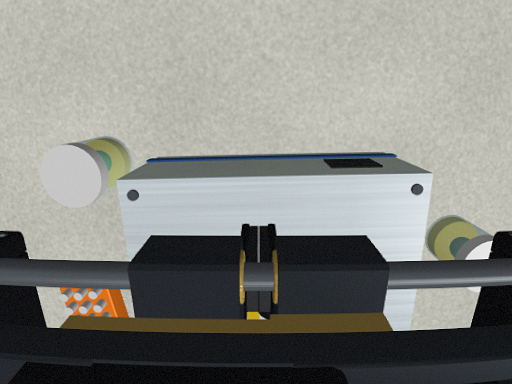

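The wrist camera looks back over the housing, with the fingertips at (260,300) and the lever hidden behind the gripper. I'll go by numbers and force: line up on gate y = 0, then push +x in small steps.

Call:
servo_tool --plan '[[0,[0,1.3,0],[0,0,-1.2]],[0,[0,0,0],[0,0,0]],[0,[-0.6,0,0],[0,0,0]],[0,[-0.6,0,0],[0,0,0]],[0,[-0.4,0,0],[0,0,0]],[0,[-0.4,0,0],[0,0,0]],[0,[-0.4,0,0],[0,0,0]],[0,[-0.4,0,0],[0,0,0]],[0,[-0.4,0,0],[0,0,0]],[0,[-0.4,0,0],[0,0,0]]]'

```text
time_s: 3.25
tool_pos: [0.493, 0.056, 0.1882]
tool_rot: [-179.9, 0.2, 175.8]
force: [-0.4, -1.0, -0.2]
grip_width: 0.0005
```

Run:
```python
from h import *
c=env.read_camera('scene');cv2.imwrite('pics/s2.png',cv2.resize(c['image'][90:250,150:350],None,fx=3.5,fy=3.5,interpolation=cv2.INTER_CUBIC))
o=env.get_obs();print(o['tool_pos'],o['tool_rot'],o['force'],o['joint_velocities'].round(1))
```

```text
[0.49372197 0.05582394 0.18817007] [-179.85655733    0.23274614  175.7394642 ] [ 0.65104192 -0.20541719  0.78523959] [-0.2 -1.  -0.3  0.9  0.5  0.6 -1.2]
```

View pics/s2.png

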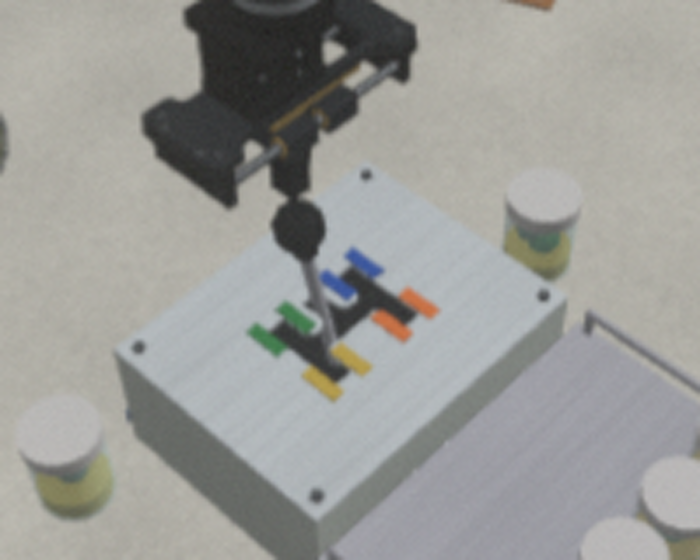

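```bash
cat >> h.py <<'E'
G=np.array([.5456,.049,.12]); yaw=np.radians(-4.5)
Rg=np.array([[np.cos(yaw),-np.sin(yaw)],[np.sin(yaw),np.cos(yaw)]])
def lever(sx,sy,L):
    "world point L m up the lever when the stem (116 mm) is at gate sx,sy"
    d=np.array([sx,sy,0])/.116; d[2]=np.sqrt(1-d[0]**2-d[1]**2); d*=L
    return np.array([*(G[:2]+Rg@d[:2]),.015+d[2]])
def proj(c,p):
    return cv2.projectPoints(np.array(p,float).reshape(-1,1,3),np.array(c['rvec'],float),np.array(c['tvec'],float),np.array([[c['fx'],0,c['cx']],[0,c['fy'],c['cy']],[0,0,1]],float),np.array([c['k1'],0,0,0.]))[0][:,0]
E
python3 - <<'E'
from h import *
c=env.read_camera('scene')
f=lambda p:((proj(c,p)-[150,90])*3.5).round(0).tolist()
for s in [(-.027,0),(-.02,0),(-.01,0),(0,0),(0,-.01),(-.01,-.02)]: print(s,f([lever(*s,L) for L in(.185,.116,.09)]))
for n,s in dict(b=(-.03,.038),o=(.03,.038),y=(.03,-.038),g=(-.03,-.038)).items(): print(n,f([[*(G[:2]+Rg@s),.12]]))
print(f([[.4937,.0558,.188]]))
E
```

```text
(-0.027, 0) [[300.0, 224.0], [318.0, 293.0], [325.0, 318.0]]
(-0.02, 0) [[310.0, 230.0], [325.0, 297.0], [329.0, 321.0]]
(-0.01, 0) [[326.0, 239.0], [334.0, 303.0], [336.0, 325.0]]
(0, 0) [[341.0, 250.0], [343.0, 309.0], [344.0, 330.0]]
(0, -0.01) [[326.0, 262.0], [334.0, 317.0], [337.0, 336.0]]
(-0.01, -0.02) [[295.0, 265.0], [315.0, 319.0], [323.0, 338.0]]
b [[350.0, 271.0]]
o [[405.0, 311.0]]
y [[336.0, 369.0]]
g [[281.0, 325.0]]
[[294.0, 222.0]]
```

Call:
servo_tool --plan '[[0,[-0.4,0,0.3],[0,0,0]],[0,[-0.4,0,0.2],[0,0,0]],[0,[-0.4,0,0],[0,0,0]]]'

```text
time_s: 3.6
tool_pos: [0.5053, 0.055, 0.1826]
tool_rot: [-179.9, 0.2, 175.8]
force: [0.1, 0.5, 0.2]
grip_width: 0.0005
```

```bash
cat > look.py <<'E'
import sys
from h import *
c=env.read_camera('scene');cv2.imwrite('pics/'+sys.argv[1],cv2.resize(c['image'][110:220,190:310],None,fx=5,fy=5,interpolation=cv2.INTER_CUBIC))
o=env.get_obs();p=o['tool_pos'];print(p.round(4),o['tool_rot'].round(1),o['force'].round(1),'gate frame',(Rg.T@(p-G)[:2]).round(4))
f=lambda p:((proj(c,p)-[190,110])*5).round(0).tolist()
print('gate',f(G),'tcp',f(p))
for s in [(-.02,0),(-.01,0),(0,0),(0,.01),(0,.02),(0,.03),(0,.038),(-.01,.038),(-.02,.038),(-.03,.038)]: print(s,f([lever(*s,L) for L in(.185,.125)]))
E
python3 look.py a.png
```

```text
[0.5061 0.0549 0.1827] [-179.9    0.2  175.7] [ 1.4  0.4 -0.2] gate frame [-0.0399  0.0028]
gate [[290.0, 355.0]] tcp [[238.0, 236.0]]
(-0.02, 0) [[243.0, 228.0], [261.0, 312.0]]
(-0.01, 0) [[265.0, 241.0], [275.0, 321.0]]
(0, 0) [[287.0, 257.0], [290.0, 331.0]]
(0, 0.01) [[309.0, 241.0], [304.0, 321.0]]
(0, 0.02) [[331.0, 227.0], [318.0, 311.0]]
(0, 0.03) [[352.0, 215.0], [331.0, 303.0]]
(0, 0.038) [[368.0, 207.0], [342.0, 297.0]]
(-0.01, 0.038) [[346.0, 193.0], [328.0, 288.0]]
(-0.02, 0.038) [[325.0, 180.0], [314.0, 279.0]]
(-0.03, 0.038) [[303.0, 171.0], [300.0, 272.0]]
```

View pics/a.png

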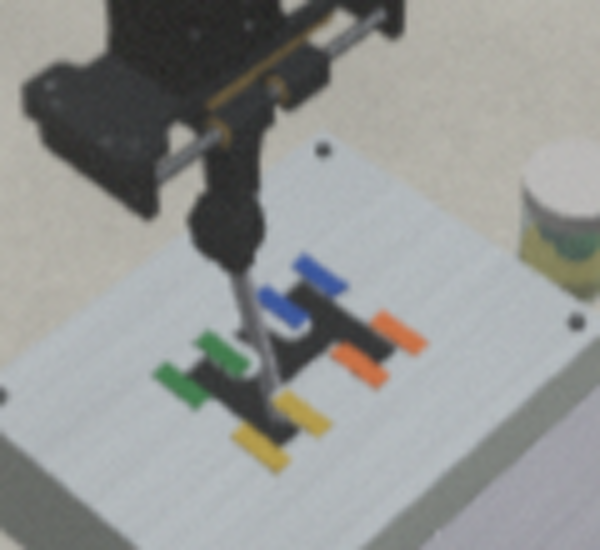

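Run:
```python
from h import *
c=env.read_camera('scene');im=c['image']
p=env.get_obs()['tool_pos'];print(p)
f=lambda p:((proj(c,p)-[190,110])*5).round(0).tolist()
print([ (z,f(p+[0,0,z])) for z in(0,.02,.04,.07)])
print('knob fits');
for s in [(-.031,0),(-.027,0),(-.024,-.003),(-.02,-.003),(-.018,0)]: print(s,f([lever(*s,L) for L in(.204,.185,.16,.06,.03)]))
print('screws',f([[.6325,-.0849,.121],[.4585,.1817,.121],[.44,-.0713,.121]]))
a=cv2.imread('pics/s.png')
g=lambda i:cv2.convertScaleAbs(cv2.resize(i[125:205,200:280],None,fx=5,fy=5,interpolation=cv2.INTER_CUBIC),alpha=2.0,beta=20)
cv2.imwrite('pics/cmp.png',np.hstack([g(a),g(im)]))
```

```text
[0.50569864 0.05490851 0.18288189]
[(0, [[237.0, 236.0]]), (0.02, [[235.0, 210.0]]), (0.04, [[234.0, 183.0]]), (0.07, [[231.0, 141.0]])]
knob fits
(-0.031, 0) [[212.0, 187.0], [220.0, 216.0], [231.0, 254.0], [271.0, 392.0], [283.0, 430.0]]
(-0.027, 0) [[221.0, 192.0], [228.0, 220.0], [238.0, 257.0], [274.0, 393.0], [284.0, 431.0]]
(-0.024, -0.003) [[221.0, 201.0], [228.0, 229.0], [238.0, 264.0], [274.0, 396.0], [284.0, 432.0]]
(-0.02, -0.003) [[230.0, 206.0], [237.0, 233.0], [245.0, 269.0], [277.0, 398.0], [285.0, 433.0]]
(-0.018, 0) [[242.0, 203.0], [248.0, 231.0], [255.0, 266.0], [280.0, 397.0], [287.0, 433.0]]
screws [[252.0, 606.0], [321.0, 145.0], [-6.0, 393.0]]
```

View pics/cmp.png

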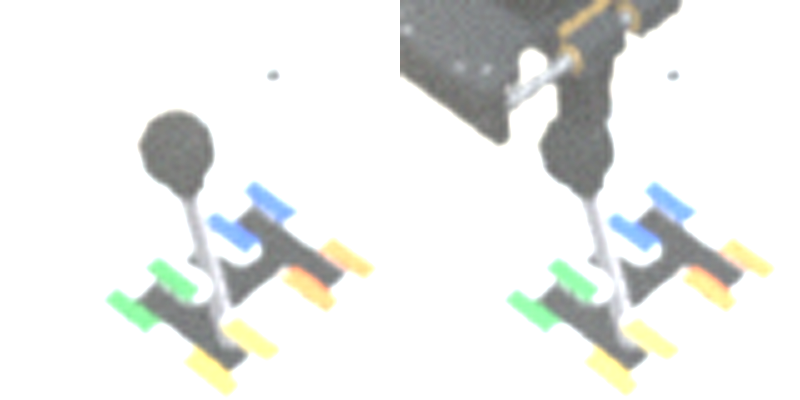

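Run:
```python
from h import *
from scipy.spatial.transform import Rotation as R
c=env.read_camera('scene'); o=env.get_obs();p=o['tool_pos'];Rt=R.from_euler('xyz',o['tool_rot'],degrees=True)
f=lambda p:((proj(c,p)-[190,110])*5).round(0).tolist()
for d in [(-.0375,-.095,-.07),(.0375,-.095,-.07),(-.0375,.095,-.07),(.0375,.095,-.07),(0,0,-.07)]: print(d,f(p+Rt.apply(d)))
w=env.read_camera('wrist'); print(w['fx'],w['cx'],w['cy'],w['k1'])
T=np.linalg.inv(w['T_tool_cam'])
def wp(X):
    q=T@np.array([*Rt.inv().apply(np.array(X)-p),1]); return (w['fx']*q[:2]/q[2]+[w['cx'],w['cy']]).round(0)
print('tip',wp(p),'screws',wp([.44,-.0713,.121]),wp([.4585,.1817,.121]))
im=w['image'];
cv2.imwrite('pics/w3.png',cv2.convertScaleAbs(cv2.resize(im[120:350,130:390],None,fx=3,fy=3,interpolation=cv2.INTER_CUBIC)[:600],alpha=2.5,beta=10))
```

```text
(-0.0375, -0.095, -0.07) [[143.0, 285.0]]
(0.0375, -0.095, -0.07) [[37.0, 205.0]]
(-0.0375, 0.095, -0.07) [[415.0, 79.0]]
(0.0375, 0.095, -0.07) [[309.0, 12.0]]
(0, 0, -0.07) [[231.0, 140.0]]
313.9637586483423 258.19883708409924 191.1232898943154 -0.0795005097295156
tip [257. 217.] screws [ 98. 126.] [408. 126.]
```

View pics/w3.png

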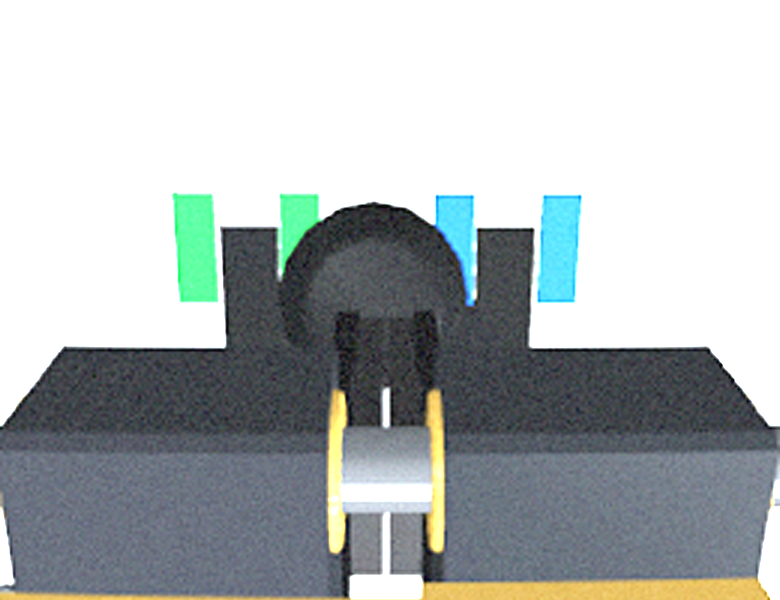

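Run:
```python
from h import *
from scipy.spatial.transform import Rotation as R
w=env.read_camera('wrist');o=env.get_obs();p=o['tool_pos'];Rt=R.from_euler('xyz',o['tool_rot'],degrees=True)
K=np.array([[w['fx'],0,w['cx']],[0,w['fy'],w['cy']],[0,0,1]]);D=np.array([w['k1'],0,0,0.])
px=[];ob=[]
# crop px of corners at -x end (top) of each bar: green outer, green inner, blue inner, blue outer; then lower corners of outer bars
pts=[((173,194),(-.047,-.0594)),((213,194),(-.047,-.0474)),((280,194),(-.047,-.0286)),((318,194),(-.047,-.0166)),((436,194),(-.047,.0166)),((473,194),(-.047,.0286)),((544,194),(-.047,.0474)),((580,194),(-.047,.0594)),((181,302),(-.013,-.0594)),((217,302),(-.013,-.0474)),((538,302),(-.013,.0474)),((575,302),(-.013,.0594))]
px=np.array([[a/3+130,b/3+120] for (a,b),_ in pts]);ob=np.array([[x,y,.122] for _,(x,y) in pts])
T=np.linalg.inv(w['T_tool_cam'])
def pr(X): # gate coords -> wrist px via measured tool pose
    X=np.array(X); W=np.c_[(Rg@X[:,:2].T).T+G[:2],X[:,2]]
    q=Rt.inv().apply(W-p)@T[:3,:3].T+T[:3,3]
    return cv2.projectPoints(q.reshape(-1,1,3),np.zeros(3),np.zeros(3),K,D)[0][:,0]
print(np.c_[px,pr(ob)].round(0))
ok,rv,tv=cv2.solvePnP(ob,px,K,D); Rm=cv2.Rodrigues(rv)[0]
Tc=np.eye(4);Tc[:3,:3]=Rm.T;Tc[:3,3]=(-Rm.T@tv).ravel()
print('PnP TCP in gate frame',(Tc@T@[0,0,0,1]).round(3) if 0 else (Tc@np.r_[T[:3,3],1]).round(3),'tool z',(Tc[:3,:3]@T[:3,2]).round(2))
print('knob top pixel crop pred', [((pr([[x,0,z]])[0]-[130,120])*3).round(0).tolist() for x,z in[(-.041,.195),(-.041,.214),(-.045,.195)]],'tip',((pr([[-.040,.003,.183]])[0]-[130,120])*3).round(0))
```

```text
[[188. 185. 186. 184.]
 [201. 185. 200. 184.]
 [223. 185. 221. 185.]
 [236. 185. 235. 185.]
 [275. 185. 274. 185.]
 [288. 185. 288. 185.]
 [311. 185. 309. 185.]
 [323. 185. 323. 185.]
 [190. 221. 188. 221.]
 [202. 221. 201. 221.]
 [309. 221. 307. 222.]
 [322. 221. 321. 222.]]
PnP TCP in gate frame [-0.042  0.002  0.184  1.   ] tool z [ 0.02 -0.01 -1.  ]
knob top pixel crop pred [[369.0, 311.0], [367.0, 348.0], [369.0, 293.0]] tip [383. 295.]
```

The fingers overlap the knob in the images but the force reads about zero and the knob (227,226) has not moved. That suggests the physical tips end above the nominal TCP. I'll back off and check the tip height numerically along the tool axis.

Call:
servo_tool --plan '[[0,[2,0,0],[0,0,0]],[0,[2,0,0],[0,0,0]],[0,[2.5,0,0],[0,0,0]],[0,[0,0,0],[0,0,0]]]'

```text
time_s: 4.18
tool_pos: [0.4383, 0.0596, 0.1824]
tool_rot: [-179.8, 0.2, 175.7]
force: [-0.1, 0.5, -0.6]
grip_width: 0.0002
```

```bash
cat > tip.py <<'E'
from h import *
c=env.read_camera('scene');o=env.get_obs();p=o['tool_pos'];print(p.round(4),o['tool_rot'].round(1))
g=cv2.cvtColor(c['image'],cv2.COLOR_BGR2GRAY)
for z in np.arange(-.02,.085,.005):
    u,v=proj(c,p+[0,0,z])[0]; print(round(z,3),(u.round(),v.round()),g[int(round(v)),int(round(u))-8:int(round(u))+9:2])
E
python3 tip.py
```

```text
[0.4405 0.0595 0.1828] [-179.8    0.3  175.7]
-0.02 (np.float64(221.0), np.float64(150.0)) [168 172 171 170 173 172 173 175  88]
-0.015 (np.float64(221.0), np.float64(149.0)) [170 173 171 169 172 175 175 179 115]
-0.01 (np.float64(220.0), np.float64(147.0)) [171 172 171 169 168 172 172 170 173]
-0.005 (np.float64(220.0), np.float64(146.0)) [169 170 172 169 170 173 170 170 173]
0.0 (np.float64(220.0), np.float64(145.0)) [165 169 172 169 169 174 173 171 173]
0.005 (np.float64(220.0), np.float64(144.0)) [166 171 171 169 170 171 173 171 176]
0.01 (np.float64(220.0), np.float64(142.0)) [169 174 175 170 170 172 167 174 169]
0.015 (np.float64(220.0), np.float64(141.0)) [170 171 171 168 166 171 169 171 172]
0.02 (np.float64(220.0), np.float64(140.0)) [170 171 171 165 169 171 169 172 171]
0.025 (np.float64(220.0), np.float64(138.0)) [168 171 166 101 144 167 169 167 170]
0.03 (np.float64(219.0), np.float64(137.0)) [170 171 156  92  68 141 164 168 170]
0.035 (np.float64(219.0), np.float64(136.0)) [171 165 119  52  53  92 144 168 171]
0.04 (np.float64(219.0), np.float64(134.0)) [169  97  46  48  51  48  90 171 169]
0.045 (np.float64(219.0), np.float64(133.0)) [166  81  47  48  51  48  95 172 171]
0.05 (np.float64(219.0), np.float64(131.0)) [168  65  45  44  50  49 105 169 172]
0.055 (np.float64(219.0), np.float64(130.0)) [169  63  46  46  52  50 113 170 170]
0.06 (np.float64(218.0), np.float64(129.0)) [173 107  45  50  49  50  62 162 172]
0.065 (np.float64(218.0), np.float64(127.0)) [125  66  45  48  45  51  57 163 174]
0.07 (np.float64(218.0), np.float64(126.0)) [ 88  57  52  51  52  49  53 161 171]
0.075 (np.float64(218.0), np.float64(124.0)) [105  96  74  58  51  52  52 158 172]
0.08 (np.float64(218.0), np.float64(123.0)) [ 83 102  83  60  50  52  51 155 170]
```

The true fingertips end about 36 mm short of the reported TCP: the scene scan shows the dark finger beginning at z = TCP + 35 mm, and the wrist view gives 37 mm. I'll carry that offset, so the descent goes to TCP z ≈ 0.146 (tip ≈ 0.182) before pushing +x.

Call:
servo_tool --plan '[[0,[0,0,1.5],[0,0,0]],[0,[0,0,1.5],[0,0,0]],[0,[0,0,0.6],[0,0,0]],[0,[0,0,0],[0,0,0]],[0,[-1,0,0],[0,0,0]],[0,[-1,0,0],[0,0,0]],[0,[-0.4,0,0],[0,0,0]],[0,[-0.4,0,0],[0,0,0]],[0,[-0.4,0,0],[0,0,0]],[0,[-0.4,0,0],[0,0,0]],[0,[-0.4,0,0],[0,0,0]]]'

```text
time_s: 5.15
tool_pos: [0.4865, 0.0564, 0.1505]
tool_rot: [-179.9, 0.5, 175.7]
force: [-3.3, -0.3, 2.2]
grip_width: 0.0006
```

```bash
cat > st.py <<'E'
from h import *
from scipy.optimize import least_squares
def tr():
    c=env.read_camera('scene');o=env.get_obs();p=o['tool_pos'];q=p-G
    print('tcp gate',(Rg.T@q[:2]).round(4),'tip z',round(p[2]+.036,4),'yaw',o['tool_rot'].round(1),'F',o['force'].round(1),'t',o['time_s'])
    return c
def fit(c):
    "lever from the grey stem: compare with plate-colour background (initial picture without the arm is not available below the knob)"
    im=c['image'].astype(int); g=im.sum(2)/3
    best=[]
    # score: stem axis pixels from L=.125..150 mid-grey/dark, 7 mm to either side bright
    for sx in np.arange(-.032,.0325,.001):
        for sy in np.arange(-.042,.0425,.001):
            if not(abs(sx)<.005 or (abs(sy)<.005 and sx<0) or abs(abs(sy)-.038)<.005): continue
            P=proj(c,[lever(sx,sy,L) for L in np.arange(.128,.158,.003)])
            d=P[-1]-P[0]; n=np.array([-d[1],d[0]])/np.hypot(*d)
            s=lambda A: cv2.remap(g.astype(np.float32),A[:,0].astype(np.float32).reshape(-1,1),A[:,1].astype(np.float32).reshape(-1,1),1).ravel()
            K=proj(c,[lever(sx,sy,.183)])[0]
            ring=np.array([K+r*np.array([np.cos(a),np.sin(a)]) for r in(0,3,6) for a in np.linspace(0,6.28,12)])
            best.append((s(P).mean()*1.0-.5*s(P+4.5*n).mean()-.5*s(P-4.5*n).mean()+.7*s(ring).mean(),sx,sy))
    best.sort(); print('lever fit',np.round(best[:4],3).tolist())
if __name__=='__main__': fit(tr())
E
python3 st.py
```

```text
tcp gate [-0.0586  0.0027] tip z 0.1865 yaw [-179.9    0.6  175.7] F [-2.   0.5  1.6] t 5.2
lever fit [[-50.552, -0.023, 0.001], [-50.493, -0.025, 0.002], [-50.489, -0.024, 0.001], [-50.222, -0.024, 0.002]]
```

Call:
servo_tool --plan '[[0,[-0.4,0,0.2],[0,0,0]],[0,[-0.4,0,0.2],[0,0,0]],[0,[-0.4,0,0.1],[0,0,0]],[0,[-0.4,0,0.1],[0,0,0]],[0,[-0.4,0,0],[0,0,0]]]'

```text
time_s: 5.62
tool_pos: [0.5084, 0.0546, 0.144]
tool_rot: [-179.9, 0.5, 175.7]
force: [-2.3, -0.6, 1.4]
grip_width: 0.0002
```

```bash
python3 st.py
```

```text
tcp gate [-0.0366  0.0027] tip z 0.1801 yaw [-179.9    0.6  175.7] F [-0.7 -0.3 -0.2] t 5.6667
lever fit [[-30.914, 0.022, -0.042], [-30.348, 0.021, -0.042], [-30.315, 0.023, -0.042], [-28.049, 0.02, -0.042]]
```

```bash
python3 look.py b.png
```

```text
[0.5088 0.0545 0.144 ] [-179.9    0.6  175.6] [-1.  -0.3 -0.8] gate frame [-0.0372  0.0026]
gate [[290.0, 355.0]] tcp [[244.0, 287.0]]
(-0.02, 0) [[243.0, 228.0], [261.0, 312.0]]
(-0.01, 0) [[265.0, 241.0], [275.0, 321.0]]
(0, 0) [[287.0, 257.0], [290.0, 331.0]]
(0, 0.01) [[309.0, 241.0], [304.0, 321.0]]
(0, 0.02) [[331.0, 227.0], [318.0, 311.0]]
(0, 0.03) [[352.0, 215.0], [331.0, 303.0]]
(0, 0.038) [[368.0, 207.0], [342.0, 297.0]]
(-0.01, 0.038) [[346.0, 193.0], [328.0, 288.0]]
(-0.02, 0.038) [[325.0, 180.0], [314.0, 279.0]]
(-0.03, 0.038) [[303.0, 171.0], [300.0, 272.0]]
```

View pics/b.png

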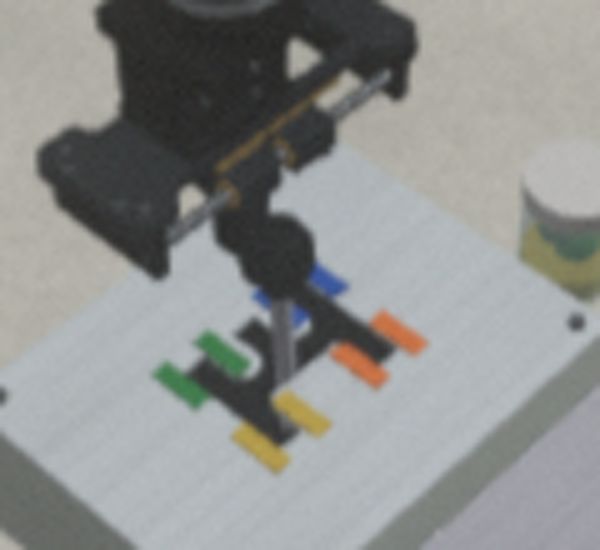

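The picture shows the knob at (277,250), which puts the stem about 5 mm short of the channel centre. The knob-to-TCP offset is 29 mm, as expected. I need 8 mm more.

Call:
servo_tool --plan '[[0,[-0.4,0,0],[0,0,0]],[0,[-0.4,0,0],[0,0,0]],[0,[-0.2,0,0],[0,0,0]]]'

```text
time_s: 5.97
tool_pos: [0.5193, 0.0538, 0.1442]
tool_rot: [-179.9, 0.5, 175.7]
force: [-2.0, 0.2, 1.8]
grip_width: 0.0006
```

```bash
python3 st.py
```

```text
tcp gate [-0.0263  0.0027] tip z 0.1802 yaw [-179.9    0.6  175.7] F [-1.2 -1.4  0.8] t 6.0167
lever fit [[-32.137, 0.023, -0.042], [-31.566, 0.022, -0.042], [-30.629, 0.024, -0.042], [-30.229, 0.021, -0.042]]
```

Call:
servo_tool --plan '[[0,[2,0,0],[0,0,0]],[0,[2.2,0,0],[0,0,0]],[0,[0,0,0],[0,0,0]],[0,[0,-2.2,0],[0,0,0]],[0,[0,-2.2,0],[0,0,0]],[0,[0,-2.2,0],[0,0,0]],[0,[0,0,0],[0,0,0]],[0,[-2.3,0,0],[0,0,0]],[0,[-2.3,0,0],[0,0,0]],[0,[-1.8,0,0],[0,0,0]],[0,[0,0,0],[0,0,0]]]'

```text
time_s: 6.93
tool_pos: [0.5473, -0.0143, 0.1479]
tool_rot: [179.8, 1.8, 175.8]
force: [-0.2, 0.5, 0.6]
grip_width: 0.0005
```

```bash
python3 st.py; python3 look.py d.png|head -1
```

```text
tcp gate [ 0.0051 -0.063 ] tip z 0.1837 yaw [179.8   1.7 175.8] F [ 0.1 -0.8  0.8] t 6.9833
lever fit [[-36.212, 0.022, -0.042], [-35.955, 0.023, -0.042], [-35.154, 0.021, -0.042], [-33.598, 0.024, -0.042]]
[ 0.5442 -0.0141  0.1474] [179.8   1.6 175.8] [-0.6  0.5  0.3] gate frame [ 0.0036 -0.063 ]
```

View pics/d.png

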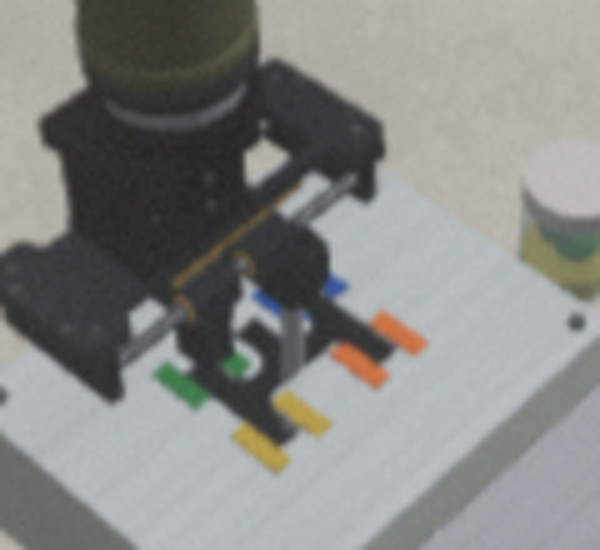

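The knob is at (291,262), so the stem is in the middle of the channel; the finger stands clear on the −y side at (210,355). Now I'll push +y.

Call:
servo_tool --plan '[[0,[0,1,0],[0,0,0]],[0,[0,1,0],[0,0,0]],[0,[0,0.5,0],[0,0,0]],[0,[0,0.5,0],[0,0,0]],[0,[0,0.5,0],[0,0,0]],[0,[0,0.5,0],[0,0,0]],[0,[0,0.5,0],[0,0,0]],[0,[0,0.5,0],[0,0,0]]]'

```text
time_s: 7.7
tool_pos: [0.5457, 0.04, 0.1483]
tool_rot: [179.8, 1.6, 175.9]
force: [0.1, -2.7, 0.3]
grip_width: 0.0003
```

```bash
python3 st.py|head -1
```

```text
tcp gate [ 0.0007 -0.0075] tip z 0.1843 yaw [179.7   1.6 176. ] F [ 1.  -0.7 -0.2] t 7.75
```

Call:
servo_tool --plan '[[0,[0,0.5,0.2],[0,0,0]],[0,[0,0.5,0.2],[0,0,0]],[0,[0,0.5,0],[0,0,0]],[0,[0,0.4,0],[0,0,0]],[0,[0,0.4,0],[0,0,0]]]'

```text
time_s: 8.17
tool_pos: [0.5473, 0.065, 0.1434]
tool_rot: [179.8, 1.5, 175.8]
force: [-0.9, -2.4, -2.6]
grip_width: 0.0005
```

```bash
python3 st.py|head -1
```

```text
tcp gate [0.0003 0.0174] tip z 0.1793 yaw [179.8   1.5 175.9] F [ 1.5 -0.7 -0.8] t 8.2167
```

Call:
servo_tool --plan '[[0,[0,0.3,0],[0,0,0]],[0,[0,0.3,0],[0,0,0]],[0,[0,0.3,0],[0,0,0]]]'

```text
time_s: 8.47
tool_pos: [0.5476, 0.0753, 0.1426]
tool_rot: [179.9, 1.5, 175.9]
force: [0.9, -1.9, -1.8]
grip_width: 0.0004
```

Call:
servo_tool --plan '[[0,[0,0.3,0],[0,0,0]]]'

```text
time_s: 8.55
tool_pos: [0.5477, 0.0784, 0.1425]
tool_rot: [179.9, 1.5, 175.9]
force: [1.0, -0.8, -1.8]
grip_width: 0.0003
```

```bash
python3 st.py|head -1; python3 look.py e.png|head -1
```

```text
tcp gate [-0.0003  0.0304] tip z 0.1784 yaw [179.8   1.5 175.9] F [ 1.3 -0.8 -2.1] t 8.6
[0.5477 0.0791 0.1425] [179.8   1.5 175.9] [ 0.2 -0.1  0. ] gate frame [-0.0003  0.0302]
```

View pics/e.png

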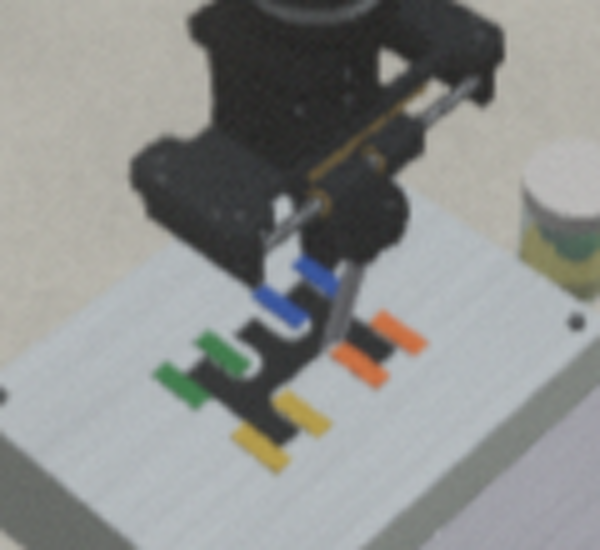

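The lever now stands at the +y end of the channel: knob about (371,224), stem entering the plate near (340,316), the blue/orange corner. I'll nudge slightly to find the end wall.

Call:
servo_tool --plan '[[0,[0,0.25,0],[0,0,0]],[0,[0,0.25,0],[0,0,0]]]'

```text
time_s: 8.82
tool_pos: [0.5479, 0.0837, 0.1425]
tool_rot: [179.9, 1.4, 175.9]
force: [0.0, -1.2, -0.5]
grip_width: 0.0004
```

Call:
servo_tool --plan '[[0,[0,0.25,0],[0,0,0]]]'

```text
time_s: 8.9
tool_pos: [0.5479, 0.086, 0.1424]
tool_rot: [179.9, 1.4, 175.9]
force: [0.3, -3.7, -3.2]
grip_width: 0.0005
```

Call:
servo_tool --plan '[[0,[0,0.2,0],[0,0,0]]]'

```text
time_s: 8.98
tool_pos: [0.5478, 0.0869, 0.1421]
tool_rot: [180.0, 1.4, 175.8]
force: [-0.1, -5.0, -2.3]
grip_width: 0.0007
```

Contact with the end wall shows as force rising to −5 N. Next I'll back off in −y, go round to the +x side, and come level with the knob.

Call:
servo_tool --plan '[[0,[0,-2,0],[0,0,0]],[0,[0,-2,0],[0,0,0]],[0,[0,-1,0],[0,0,0]],[0,[0,0,0],[0,0,0]],[0,[-2.2,0,0],[0,0,0]],[0,[-2.2,0,0],[0,0,0]],[0,[-2,0,0],[0,0,0]],[0,[0,0,0],[0,0,0]],[0,[0,2.5,0],[0,0,0]],[0,[0,2.5,0],[0,0,0]],[0,[0,2,0],[0,0,0]],[0,[0,0,0],[0,0,0]]]'

```text
time_s: 9.98
tool_pos: [0.6167, 0.1206, 0.1466]
tool_rot: [179.0, 1.6, 176.2]
force: [0.3, 1.9, -0.7]
grip_width: 0.0004
```

```bash
python3 st.py|head -1
```

```text
tcp gate [0.0654 0.0746] tip z 0.1826 yaw [179.1   1.6 176.1] F [-0.1  1.1 -0.1] t 10.0333
```

Call:
servo_tool --plan '[[0,[0,-1.1,0.5],[0,0,0]],[0,[0,0,0.4],[0,0,0]],[0,[1,0,0],[0,0,0]],[0,[1,0,0],[0,0,0]],[0,[0.5,0,0],[0,0,0]],[0,[0.5,0,0],[0,0,0]],[0,[0.4,0,0],[0,0,0]],[0,[0.4,0,0],[0,0,0]],[0,[0.4,0,0],[0,0,0]]]'

```text
time_s: 10.78
tool_pos: [0.5738, 0.1012, 0.1349]
tool_rot: [179.1, 1.8, 175.5]
force: [2.2, -0.2, 0.9]
grip_width: 0.0006
```

```bash
python3 st.py|head -1
```

```text
tcp gate [0.0232 0.0543] tip z 0.1709 yaw [179.1   1.8 175.5] F [ 0.8 -0.4 -0. ] t 10.8333
```

The finger sits about 8 mm off-centre on the knob, so I'll back off, realign and carry on pushing.

Call:
servo_tool --plan '[[0,[-1.2,0,0],[0,0,0]],[0,[0,0.9,0],[0,0,0]],[0,[0,0,0],[0,0,0]],[0,[0.5,0,0],[0,0,0]],[0,[0.5,0,0],[0,0,0]],[0,[0.4,0,0],[0,0,0]],[0,[0.4,0,0],[0,0,0]],[0,[0.4,0,0],[0,0,0]]]'

```text
time_s: 11.5
tool_pos: [0.5609, 0.1122, 0.1349]
tool_rot: [179.1, 1.7, 175.6]
force: [2.1, 0.6, -1.5]
grip_width: 0.0007
```

```bash
python3 st.py|head -1
```

```text
tcp gate [0.0093 0.0642] tip z 0.1708 yaw [179.1   1.7 175.6] F [ 1.1 -0.1 -0.3] t 11.55
```

Aligned (gate y = 64 mm). Pushing on towards −x.

Call:
servo_tool --plan '[[0,[0.4,0,0],[0,0,0]],[0,[0.4,0,0],[0,0,0]],[0,[0.4,0,0],[0,0,0]],[0,[0.4,0,0],[0,0,0]],[0,[0.3,0,0],[0,0,0]],[0,[0.3,0,0],[0,0,0]]]'

```text
time_s: 12.05
tool_pos: [0.5354, 0.1135, 0.1334]
tool_rot: [179.1, 1.7, 175.5]
force: [1.6, 0.6, -2.2]
grip_width: 0.0007
```

```bash
python3 st.py|head -1
```

```text
tcp gate [-0.0159  0.0635] tip z 0.1694 yaw [179.1   1.6 175.5] F [ 0.8  0.6 -0.5] t 12.1
```

Call:
servo_tool --plan '[[0,[0.25,0,0],[0,0,0]],[0,[0.25,0,0],[0,0,0]]]'

```text
time_s: 12.27
tool_pos: [0.532, 0.1135, 0.1336]
tool_rot: [179.1, 1.9, 175.5]
force: [10.3, -0.3, -6.6]
grip_width: 0.0005
```

Call:
servo_tool --plan '[[0,[0.25,0,0],[0,0,0]]]'

```text
time_s: 12.35
tool_pos: [0.5322, 0.1134, 0.1337]
tool_rot: [179.1, 2.3, 175.5]
force: [10.1, 0.1, -7.2]
grip_width: 0.0003
```

Call:
servo_tool --plan '[[0,[0.25,0,0],[0,0,0]]]'

```text
time_s: 12.43
tool_pos: [0.5325, 0.1133, 0.1338]
tool_rot: [179.1, 2.7, 175.4]
force: [10.3, 0.7, -6.5]
grip_width: 0.0005
```

Hard stop at 10 N with gate x = −19 mm, which is the expected home position. I'll back away in +x, up and clear, then check.

Call:
servo_tool --plan '[[0,[-1,0,0],[0,0,0]],[0,[-2,0,0],[0,0,0]],[0,[-2,0,-1],[0,0,0]],[0,[-1,0,-3],[0,0,0]],[0,[0,0,-3],[0,0,0]],[0,[0,2,-3],[0,0,0]],[0,[0,3,-2],[0,0,0]],[0,[0,4,0],[0,0,0]],[0,[0,4,0],[0,0,0]],[0,[0,4,0],[0,0,0]],[0,[0,4,0],[0,0,0]],[0,[0,4,0],[0,0,0]],[0,[0,0,0],[0,0,0]],[0,[0,0,0],[0,0,0]]]'

```text
time_s: 13.6
tool_pos: [0.6065, 0.3642, 0.2622]
tool_rot: [179.2, 1.2, 175.2]
force: [-0.0, -1.5, 0.6]
grip_width: 0.0003
```

```bash
python3 st.py
python3 - <<'E'
from h import *
c=env.read_camera('top');s=env.read_camera('scene')
k=lambda c,u0,v0,sc,w,h:cv2.resize(c['image'][v0:v0+h,u0:u0+w],None,fx=sc,fy=sc,interpolation=cv2.INTER_CUBIC)
cv2.imwrite('pics/end.png',np.hstack([k(c,120,160,2.5,160,150),k(s,190,110,2.5,160,150)]))
print('blue home: top',((proj(c,[lever(-.03,.038,L) for L in(.116,.185)])-[120,160])*2.5).round(),'scene',((proj(s,[lever(-.03,.038,L) for L in(.116,.185)])-[190,110])*2.5+[400,0]).round())
E
```

```text
tcp gate [0.0347 0.3206] tip z 0.2975 yaw [179.2   1.1 175.3] F [-1.4  1.7 -0.9] t 13.65
lever fit [[-36.333, -0.032, 0.04], [-35.726, -0.032, 0.039], [-34.666, -0.031, 0.039], [-34.2, -0.031, 0.038]]
blue home: top [[265. 198.]
 [225. 215.]] scene [[550. 143.]
 [552.  85.]]
```

View pics/end.png

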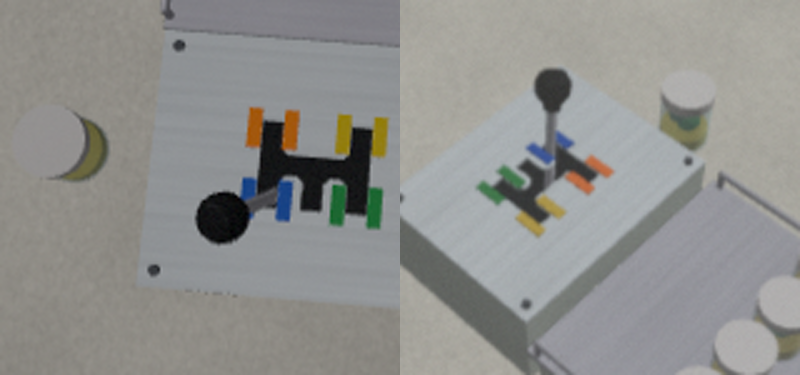

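The lever leans home between the blue bars. The knob is at (222,217) in the top view against a predicted (225,215), and at (553,88) in the scene view against (552,85). The arm is clear, and jar_a is where it started.

```bash
python3 -c "
from cell import env
print(env.sign_off())"
```

```text
the job is handed in; nothing more can be done
None
```

The lever is home in the blue slot, and I handed the job in at about 14 s of the 48 s allowed. I pushed it with shut fingers only: +x out of the stop slot, +y along the channel to its end wall, then −x into the blue slot until it stopped.

**Last checks:**
- **Lever position:** the fitted stem position in gate axes is about (−31 to −32, 39 to 40) mm, against a nominal (−30, 38) mm. The knob lies within about 1 to 2 px of its predicted home position in both the top and scene views.
- **Force:** the highest reading was about 12 N in all (10 N along the push), at the final stop, well under the 36 N limit.
- **Clearance:** the arm is well clear of the machine. jar_a stands where it did at the start. jar_b and the rack were not re-measured at the end, but I never went near them.

**What disagreed or failed:**
- **Fingertip position:** the real fingertips end about 36 mm short of the reported TCP. My first push therefore passed over the knob without moving it. I measured the offset in the scene and wrist pictures and allowed for it from then on.
- **Lever fit:** the automatic fit gave wrong answers while the arm was in view, so during the pushes I judged the lever by eye and by force instead.

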